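Open the optics housing and shift the filter carriage

ROBOT

A 6-joint arm with a two-finger parallel gripper is mounted at the origin on a cart in front of the work surface, level with it; the furniture and walls round the work are solid. World frame = base frame: x ahead of the robot, y to its left, z up, the work surface at z = 0. Lengths are in m, angles in rad, forces in N, time in s.
With the tool pointing down it reaches from about 0.25 to 0.8 m from the base axis. Payload 3.9 kg.
Tool frame: the origin (TCP) lies midway between the tips of the shut fingers; the grasp point (between the pads) lies 19 mm behind it; z points along the fingers, y is the line along which they close (so a half turn about z gives the same grasp; the last joint's range is limited). The gripper opens to 85 mm and grips with 20 to 120 N. Pads are 22 mm wide; open, the fingers measure 114 mm over their backs; the gripper's body (76 mm by 85 mm) begins 54 mm behind the grasp point. The pads swing forward as they close: fully open they stand 13 mm farther back than shut.
Start: joints at [-1.212, 0.26, -0.138, 1.173, 0, 1.571], TCP at [0.184, -0.492, 0.204] pointing down, gripper open.
Joint ranges: [-2.78, 2.78], [-0.83, 1.72], [-1.28, 1.37], [-1.9, 2.12], [-1.57, 1.48], [-3.14, 3.14]. Speed limits (rad/s): [2.57, 2.57, 3.14, 3.14, 3.14, 3.14].

INTERFACE

Orientations are given as [roll, pitch, yaw] about the fixed x, y, z axes, in that order (R = Rz(yaw) Ry(pitch) Rx(roll)).
In Python, from bench import monitor, get_image, camera_model, manip gives the robot as it stands. The module is installed in compiled form; this text tells all that it offers.
- The arm moves only by the shell command python3 -m crank 'ROWS'. ROWS is JSON, a list of rows, each a list of 3 entries, a list of its own where there are three numbers: the shift along the tool's x, y, z in m, then the turn, a rotation vector about the tool's x, y, z in degrees, then the finger opening in m, from 0 to 0.0854. A call has 1 to 10 rows; each row is the pose to reach, as a shift and turn from the pose commanded when the call began, along the tool's axes at that moment; what a row does not reach only later rows make up. A row lasts 1/12 s, in which the tool goes at most 41.7 mm and 7.16 degrees, less where a joint would pass 70% of its speed; a pose out of reach is approached as far as the arm can. A call with a gripper value outside its range is refused whole. The fingers move at their own pace and stop on an object; the grip force is fixed at half the most. Time passes only in rows, so rows that repeat a pose let the fingers close. It gives the time, the measured TCP pose, the force, the opening and the grip force at its end, in the units of the state.
- monitor.sense(): the state, without advancing time (a new reading comes with each control period).
- get_image(name): name is "scene" or "top" or "wrist"; returns the picture (480x640x3 uint8, red, green, blue); there is no depth.
- camera_model(name): a dict with "fov_y" (degrees; the focal length in pixels is half the picture's height over the tangent of half this angle, whatever the lens; pixels are square), "cx", "cy" (the principal point, pixels), "world_from_camera" (4x4, takes a point from camera to world coordinates). Camera axes: x right, y down, z forward; pixel columns grow to the right and rows downward; lengths in m; the calibration is good to about 2 mm. A picture is of the moment at which its call begins: read the wrist's pose just before it. camera_model takes no time and is no camera call; for the wrist camera it gives the pose at the moment of the call.
- manip.hand_in(): hands the job in; it is judged then, once.
The state is a dict: "t": time; "q": joint angles; "joint_vel": joint speeds; "effort": joint torques, N m; "ee_pos": TCP position; "tool_rot": TCP orientation; "force": force on the tool from outside, world axes, zero at the start; "wrist_torque": the same for the moment, N m; "opening": finger opening in m; "grasp_force": force on a finger pad.
Only numpy, scipy, OpenCV 4.12 (cv2) and the standard library are available. Lean on these libraries where they do the work, as an engineer would, in place of code of your own. Each camera call takes 0.05 s, during which the arm holds its last target. There are 200 camera calls.

TASK

Open the white optics housing: push the wings of its two captive thumbscrews a quarter turn anticlockwise, one after the other, until each stands fully clear of the cover, then lift the cover off by its handle without tipping it over and lay it flat, handle up, on the middle of the grey pad and let go. Then push the filter carriage inside the housing all the way along to the stop at its left end (seen from the robot). Leave the thumbscrews open and do not disturb the other things on the worktop.

Things in the scene. Friction and masses are not known exactly. Their poses are not given: they have to be found in the camera images.
- housing: Fixed white open-topped box, 122 (its x) x 172 (its y) mm outside, walls and floor 6 mm, rim 60 mm above the worktop. A lug 36 mm wide, 30 mm long and 58 mm high at each y end carries a thumbscrew. Origin: centre of its underside, on the worktop; its x points away from the robot, y to the left, give or take 0.3 rad. It may stand left or right.
- cover: Loose flat aluminium plate, 122 (its x) x 172 (its y) x 5 mm, 0.28 to 0.46 kg, on the housing's rim, axes as the housing's; dark bail handle on top. A skirt 6 mm deep under it drops inside the walls with 2.5 mm play. Origin: centre, at the skirt's lower edge, 6 mm below the plate's underside (54 mm above the worktop on the housing, 4 mm when on the pad).
- cover_handle (a point): Middle of the handle's bar, 47 mm above the cover's origin (101 mm above the worktop when on the housing). The bar is round, 12 mm thick, runs 78 mm along the cover's y; 30 mm free below it.
- screw_left (a joint): Turn (rad, anticlockwise from above) of the thumbscrew at the housing's +y end. 0: locked, wing along the housing's y, half of it over the cover. 1.6 (stop): open, wing along the housing's x. Clear of the cover from 1.35. Starts at 0 to 0.25, stays where left, turns at 0.04 N m (under 3 N at the wing's end). It does not rise.
- screw_right (a joint): The same for the thumbscrew at the housing's -y end, also anticlockwise from above to open.
- screw_left_pivot (a point): Point on the left screw's axis, 100 mm from the housing's centre along +y, 73.5 mm above the worktop, at the wing's mid height. The wing: a straight steel bar 64 mm long, centred on the axis, 12 mm wide (16 at its round ends), 66.5 to 80.5 mm above the worktop; a round cap of 11 mm radius on it reaches 88 mm.
- screw_right_pivot (a point): The same point of the right thumbscrew, 100 mm from the housing's centre along -y.
- screw_left_wing (a point): A point 24 mm out on the half of the left wing that points away from the cover when locked (8 mm short of the wing's end), mid height. It turns with the wing: from the housing's +y direction towards -x as it opens.
- screw_right_wing (a point): The same on the right wing: it turns from the housing's -y direction towards +x as it opens.
- carriage (a joint): Travel of the filter carriage inside the housing along the housing's +y, m. 0: parked at the -y end; 0.070: at the stop of the +y end. It starts between 0 and 0.02, stays where it is left and slides at about 2 N plus 4 N per m/s.
- carriage_tab (a point): Top centre of the upright push tab on the carriage, 52 mm above the worktop; the tab is 56 (housing x) x 8 (housing y) mm and rises 22 mm above the dark carriage block (84 x 34 mm, top at 30 mm). Its y in the housing's frame is -35 mm + carriage; the housing's inner end walls are at y = -80 and +80 mm.
- pad: Fixed flat grey pad on the worktop, 200 (its x) x 240 (its y) x 4 mm; on the other side of the work area from the housing. Origin: centre of its underside, on the worktop.
- tissue_box: Bystander, loose: white tissue box, 76x110x44 mm. Origin: its underside. To be left alone.
- slide_box: Bystander, loose: blue slide box, 99x172x39 mm. Origin: its underside. To be left alone.
- lens_can: Bystander, loose: dark screw-lid can, 39 diameter, 66 tall mm. Origin: its underside. To be left alone.
- dish: Bystander, loose: clear lidded dish, 62 diameter, 16 tall mm. Origin: its underside. To be left alone.
- blower: Bystander, loose: dark rubber dust blower with a thin nozzle, 51x128x52 mm. Origin: its underside. To be left alone.
- hex_driver: Bystander, loose: screwdriver with red handle, 141 long mm. Origin: its underside. To be left alone.

How it is judged:
By the outcome, as a careful person would: the job done as asked, in the order asked, and still so for the second after the job is handed in, with the robot touching nothing.
It also fails if it takes over 72 s, if anything falls off the work surface, if the arm or the gripper's body presses on something with over 40 N, if the wrist force passes 120 N, or if a joint passes its speed limit or range.

## Working session

There is one attempt and no reset: what is moved stays moved. The work goes in short steps, Python scripts to look and compute and a shell command to move; the robot and the scene stay as the last step left them, time stands still between calls to the robot, and variables do not carry over. Pictures are saved under pics/ and viewed, at most 10 in all, crops included, and the job is handed in when it is done.

```bash
mkdir -p pics
cat > h.py <<'E'
import numpy as np, cv2
from bench import monitor, get_image, camera_model
from scipy.spatial.transform import Rotation as R
def ray(cm,u,v,z):
    f=240/np.tan(np.radians(cm["fov_y"])/2); T=np.array(cm["world_from_camera"])
    d=T[:3,:3]@np.array([(u-cm["cx"])/f,(v-cm["cy"])/f,1.]); o=T[:3,3]
    return o+d*(z-o[2])/d[2]
def proj(cm,p):
    f=240/np.tan(np.radians(cm["fov_y"])/2); T=np.array(cm["world_from_camera"])
    c=T[:3,:3].T@(np.array(p)-T[:3,3]); return c[0]/c[2]*f+cm["cx"],c[1]/c[2]*f+cm["cy"]
def save(n,im): cv2.imwrite("pics/"+n+".png",im[:,:,::-1])
E
python3 - <<'E'
from h import *
s=monitor.sense(); print(s)
for n in("top","scene"):
    save(n+"0",get_image(n)); print(n,camera_model(n))
E
```

```text
{'t': 0.0, 'q': array([-1.21200763e+00,  2.60675807e-01, -1.39394560e-01,  1.17268786e+00,
       -1.14581221e-05,  1.57082775e+00]), 'joint_vel': array([ 0.00088564, -0.00112957,  0.00100683, -0.00016076,  0.00016519,
       -0.00052823]), 'effort': array([ 2.80013874e-04, -4.05680966e+01,  2.53920937e+01,  1.86970172e-02,
       -3.22390110e-05, -3.79512571e-06]), 'ee_pos': array([ 0.18408409, -0.49087535,  0.20285961]), 'tool_rot': array([-3.13963075e+00,  1.15197464e-05,  3.58757302e-01]), 'force': array([ 0.83455267, -0.96375651,  0.60849554]), 'wrist_torque': array([ 0.01230375, -0.01546637,  0.00636659]), 'grasp_force': 0.0, 'opening': 0.08537383180484186}
top {'fov_y': 48.93940272384827, 'cx': 307.39768749308257, 'cy': 235.2573113974962, 'world_from_camera': array([[-1.66484337e-02, -9.93290125e-01,  1.14444556e-01,
         3.22525558e-01],
       [-9.99860896e-01,  1.64235014e-02, -2.90809863e-03,
        -1.59746733e-02],
       [ 1.00900532e-03, -1.14477052e-01, -9.93425380e-01,
         1.66676208e+00],
       [ 0.00000000e+00,  0.00000000e+00,  0.00000000e+00,
         1.00000000e+00]])}
scene {'fov_y': 46.6247901505335, 'cx': 315.41843613405166, 'cy': 249.22619826537905, 'world_from_camera': array([[ 0.59933041,  0.7031127 , -0.38266904,  1.07878829],
       [ 0.80043935, -0.53234392,  0.27551188, -0.43230196],
       [-0.00999564, -0.47142601, -0.88184897,  1.40909288],
       [ 0.        ,  0.        ,  0.        ,  1.        ]])}
```

View pics/top0.png

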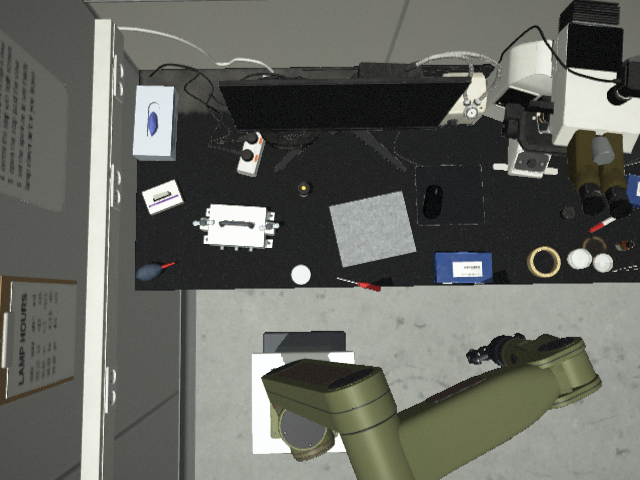

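View pics/scene0.png

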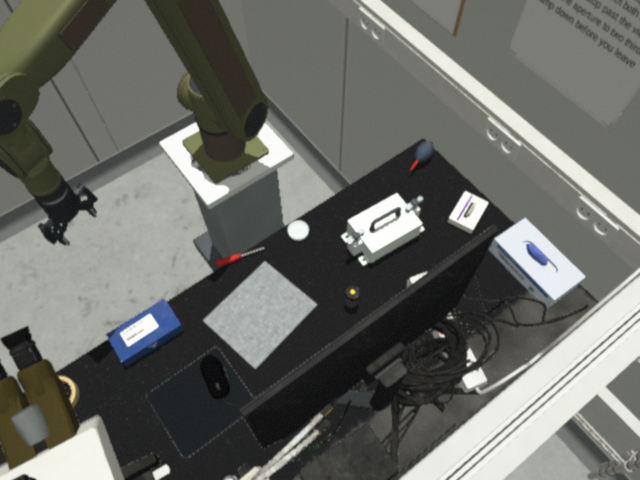

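The top view shows the housing at about (237,226) with its wings at about (197,226) and (277,228). The pad is at about (372,229), the dish at (301,274), the can at (304,188) and the driver at (360,284). The scene view agrees, with the cover on the housing.

Run:
```python
from h import *
im=cv2.imread("pics/top0.png"); cm=camera_model("top")
hsv=cv2.cvtColor(im,cv2.COLOR_BGR2HSV)
def roi(m,x0,y0,x1,y1):
    o=np.zeros_like(m); o[y0:y1,x0:x1]=m[y0:y1,x0:x1]; return o
def rep(n,m,z,k=5):
    m=cv2.morphologyEx(m,cv2.MORPH_CLOSE,np.ones((k,k)))
    c=max(cv2.findContours(m,cv2.RETR_EXTERNAL,cv2.CHAIN_APPROX_NONE)[0],key=cv2.contourArea)
    w=np.array([ray(cm,*p[0],z)[:2] for p in c])
    r=cv2.minAreaRect((w*1000).astype(np.float32)); print(n,r, cv2.minAreaRect(c))
rep("cover",cv2.morphologyEx(roi(cv2.inRange(im,(190,190,190),(255,255,255)),185,195,290,255),cv2.MORPH_OPEN,np.ones((5,5))),.065,15)
rep("pad",roi(cv2.inRange(im,(100,100,100),(230,230,230)),320,180,425,275),.004)
m=roi(cv2.inRange(im,(0,0,0),(90,90,90)),215,212,260,240)
rep("handle",m,.101,3)
for n,u,v,z in[("dish",301,274,.016),("can",304,188,.066),("driverL",338,279,.01),("driverR",380,289,.01),("blowR",175,263,.03),("tissue",183,205,.04),("mon",222,90,.2),("monbase",275,170,.01),("monbaseR",405,170,0.01)]: print(n,ray(cm,u,v,z).round(3))
cv2.imwrite("pics/zoom.png",np.hstack([cv2.resize(im[185:265,180:300],None,fx=5,fy=5,interpolation=cv2.INTER_CUBIC)]))
```

```text
cover ((541.6240234375, 196.60467529296875), (171.5948028564453, 121.161376953125), 85.4622802734375) ((236.2937774658203, 225.29962158203125), (56.14046096801758, 39.235939025878906), 3.5763344764709473)
pad ((533.261474609375, -227.17169189453125), (200.9654083251953, 239.37991333007812), 11.360164642333984) ((372.2712707519531, 228.48712158203125), (63.12047576904297, 75.20336151123047), 77.27564239501953)
handle ((538.9295654296875, 151.5328826904297), (21.367103576660156, 10.572155952453613), 44.16361999511719) ((249.75003051757812, 224.25003051757812), (7.071067810058594, 3.535533905029297), 45.0)
dish [0.391 0.001 0.016]
can [ 0.654 -0.013  0.066]
driverL [ 0.374 -0.114  0.01 ]
driverR [ 0.341 -0.245  0.01 ]
blowR [0.431 0.392 0.03 ]
tissue [0.612 0.366 0.04 ]
mon [0.918 0.22  0.2  ]
monbase [0.726 0.08  0.01 ]
monbaseR [ 0.719 -0.337  0.01 ]
```

View pics/zoom.png

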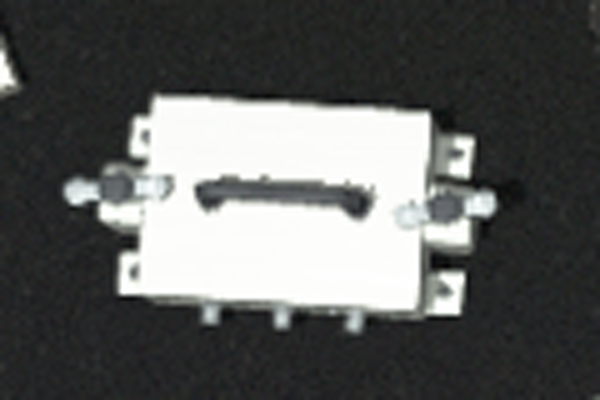

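```bash
cat >> h.py <<'E'
H=np.array([.5416,.1966]); YH=np.radians(-4.54)
def hw(x,y,z): # housing -> world
    c,s=np.cos(YH),np.sin(YH); return np.array([H[0]+c*x-s*y,H[1]+s*x+c*y,z])
def go(p,yaw=None):  # shift mm/turn deg in tool axes to world TCP p
    s=monitor.sense(); M=R.from_euler("xyz",s["tool_rot"])
    d=M.inv().apply(np.array(p)-s["ee_pos"])*1000
    t=None
    if yaw is not None: t=np.degrees((M.inv()*R.from_euler("xyz",[np.pi,0,yaw])).as_rotvec()).round(2)
    print("shift mm",d.round(1),"turn",t,"F",s["force"].round(1),"t",s["t"],"open",round(s["opening"],4))
def inh():
    s=monitor.sense(); d=s["ee_pos"][:2]-H; c,n=np.cos(YH),np.sin(YH)
    print("in housing",np.round([1000*(c*d[0]+n*d[1]),1000*(-n*d[0]+c*d[1]),1000*s["ee_pos"][2]],1),"yaw",np.degrees(s["tool_rot"]).round(2))
E
python3 - <<'E'
from h import *
cm=camera_model("top")
g=lambda u,v,z: ray(cm,180+(u+.5)/5-.5,185+(v+.5)/5-.5,z)
L=g(118,187,.088);Rr=g(448,207,.088); print(L,Rr,(L+Rr)/2,np.linalg.norm(L-Rr),np.degrees(np.arctan2(*(L-Rr)[:2])))
print("exp",hw(0,.1,0),hw(0,-.1,0),"handle",(g(207,193,.095)+g(356,202,.095))/2)
for a,b in[((78,190),(160,187)),((485,203),(410,215))]:
    d=g(*a,.0805)-g(*b,.0805); print("wing ang from x",np.degrees(np.arctan2(d[1],d[0]))-np.degrees(YH),np.linalg.norm(d))
go(hw(0,0,.20),np.pi/2+YH)
E
```

```text
[0.549925   0.29353394 0.088     ] [0.53444083 0.09425162 0.088     ] [0.54218291 0.19389278 0.088     ] 0.19988297218474463 4.442935978018667
exp [0.54951551 0.29628623 0.        ] [0.53368449 0.09691377 0.        ] handle [0.5409181  0.19383488 0.095     ]
wing ang from x 95.71144030699448 0.04976926397079
wing ang from x -77.22684994771815 0.04602738664088546
shift mm [ 576.1 -518.3    3.8] turn [-9.000e-02 -6.000e-02 -6.491e+01] F [-0.2 -0.1 -0.4] t 0.1 open 0.0854
```

```bash
python3 -m crank '[[[0.029,-0.026,0],[0,0,-6.5],0.0],[[0.058,-0.052,0],[0,0,-13],0.0],[[0.086,-0.078,0],[0,0,-19.5],0.0],[[0.115,-0.104,0],[0,0,-26],0.0],[[0.144,-0.130,0],[0,0,-32.5],0.0],[[0.173,-0.155,0],[0,0,-39],0.0],[[0.202,-0.181,0],[0,0,-45.5],0.0],[[0.23,-0.207,0],[0,0,-52],0.0],[[0.259,-0.233,0],[0,0,-58.5],0.0],[[0.288,-0.259,0],[0,0,-64.9],0.0]]'; python3 -c "
from h import *
H[1]=.1945
go(hw(0,0,.24),np.pi/2+YH); inh()"
```

```text
t: 0.93
ee_pos: [0.3631, -0.146, 0.2036]
tool_rot: [-3.141, -0.0, 1.497]
force: [0.7, -0.1, 0.1]
opening: -0.0004
grasp_force: 0.0
shift mm [352.8 152.8 -36.5] turn [-0.01 -0.    0.3 ] F [ 0.7 -0.1  0.1] t 0.9333 open -0.0004
in housing [-150.9 -353.6  203.6] yaw [-179.99   -0.     85.76]
```

```bash
python3 -m crank '[[[0.035,0.015,-0.004],[0,0,0],0.0],[[0.071,0.031,-0.008],[0,0,0],0.0],[[0.106,0.046,-0.012],[0,0,0],0.0],[[0.141,0.061,-0.016],[0,0,0],0.0],[[0.177,0.077,-0.02],[0,0,0],0.0],[[0.212,0.092,-0.024],[0,0,0],0.0],[[0.247,0.107,-0.028],[0,0,0],0.0],[[0.283,0.122,-0.032],[0,0,0],0.0],[[0.318,0.138,-0.036],[0,0,0],0.0],[[0.353,0.153,-0.036],[0,0,0],0.0]]'; python3 -m crank '[[[0,0,0],[0,0,0],0.0],[[0,0,0],[0,0,0],0.0]]'; python3 -c "
from h import *
H[1]=.1945
go(hw(0,0,.24),np.pi/2+YH); inh()
cm=camera_model('wrist'); print(cm); save('w1',get_image('wrist'))
print([np.round(proj(cm,p)) for p in (hw(0,0,.101),hw(0,.1,.088),hw(0,-.1,.088))])"
```

```text
t: 1.77
ee_pos: [0.5443, 0.1939, 0.24]
tool_rot: [3.141, -0.0, 1.492]
force: [0.4, -0.8, 1.7]
opening: 0.0003
grasp_force: 0.0
t: 1.93
ee_pos: [0.5437, 0.1934, 0.2383]
tool_rot: [-3.14, 0.001, 1.494]
force: [0.9, -0.1, 0.9]
opening: 0.0001
grasp_force: 0.0
shift mm [ 0.9 -2.2 -1.7] turn [-0.1   0.06  0.16] F [ 0.9 -0.1  0.9] t 1.9333 open 0.0001
in housing [  2.2  -0.9 238.3] yaw [-1.799e+02  6.000e-02  8.562e+01]
{'fov_y': 64.46885378169445, 'cx': 318.4327992651179, 'cy': 235.9238053897004, 'world_from_camera': array([[ 9.97095915e-01, -7.19110584e-02, -2.50706007e-02,
         5.49646289e-01],
       [-7.61536978e-02, -9.44045509e-01, -3.20902931e-01,
         2.76509840e-01],
       [-5.91318624e-04,  3.21880221e-01, -9.46780214e-01,
         4.08802325e-01],
       [ 0.00000000e+00,  0.00000000e+00,  0.00000000e+00,
         1.00000000e+00]])}
[array([317., 211.]), array([317.,  83.]), array([316., 309.])]
```

View pics/w1.png

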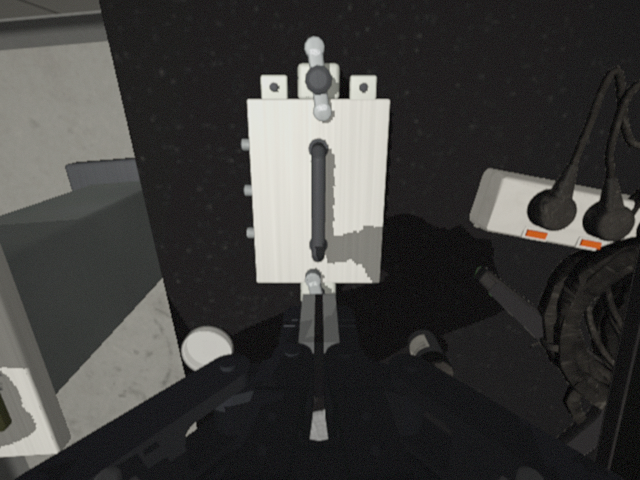

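The wrist view shows the left cap at (318,79), the handle ends at (318,148) and (318,250), and the cover corners at (248,99), (390,98), (382,283) and (256,283).

```bash
python3 -c "
from h import *
cm=camera_model('wrist')
im=cv2.imread('pics/w1.png')
L=ray(cm,318,79,.086); print('cap->H',L-hw(0,.1,0)+[*H,0])
m=cv2.inRange(im,(95,95,95),(255,255,255)); m[:97]=0;m[290:]=0;m[:,:247]=0;m[:,395:]=0
P=np.array([ray(cm,u,v,.065)[:2] for u,v in((247.5,99),(390,98),(382,283.5),(256,283.5))]); print(P,P.mean(0),[np.linalg.norm(P[i]-P[i-1]) for i in range(4)])
print('yaws',[np.degrees(np.arctan2(*(a)[::-1])) for a in (P[1]-P[0],P[2]-P[3])], [-np.degrees(np.arctan2(*a)) for a in (P[0]-P[3],P[1]-P[2])])
h=[ray(cm,318,148,.098),ray(cm,318,250,.098)];print('handle',(h[0]+h[1])/2)
e=ray(cm,314,46,.0805)-ray(cm,322,113,.0805); print('left wing',np.degrees(np.arctan2(e[1],e[0]))-90+4.54,np.linalg.norm(e))
"
```

```text
cap->H [0.54210724 0.1958569  0.086     ]
[[0.48904236 0.28581588]
 [0.60992666 0.27719004]
 [0.59895905 0.10355896]
 [0.4736569  0.11326944]] [0.54289624 0.19495858] [np.float64(0.17323101872659916), np.float64(0.1211916591025811), np.float64(0.17397712429177653), np.float64(0.12567784729481132)]
yaws [np.float64(-4.08148938882379), np.float64(-4.431366260240707)] [np.float64(-5.095421218626321), np.float64(-3.6143531638159794)]
handle [0.54258103 0.20024065 0.098     ]
left wing 7.402569441184931 0.050116462396538136
```

```bash
sed -i 's/H=np.array.*/H=np.array([.5423,.1955]); YH=np.radians(-4.4)/' h.py; python3 -c "
from h import *
go(hw(.03,.124,.068),np.pi/2+YH); inh()"
```

```text
shift mm [127.7  29.4 170.4] turn [-0.12  0.08 -0.06] F [-0.5 -0.5  0.1] t 1.9833 open 0.0002
in housing [  0.9  -3.4 238.6] yaw [-1.7988e+02  8.0000e-02  8.5540e+01]
```

```bash
python3 -m crank '[[[0.032,0.007,0],[0,0,0],0.0],[[0.064,0.015,0],[0,0,0],0.0],[[0.096,0.022,0.01],[0,0,0],0.0],[[0.128,0.029,0.04],[0,0,0],0.0],[[0.128,0.029,0.075],[0,0,0],0.0],[[0.128,0.029,0.11],[0,0,0],0.0],[[0.128,0.029,0.14],[0,0,0],0.0],[[0.128,0.029,0.165],[0,0,0],0.0],[[0.128,0.029,0.17],[0,0,0],0.0],[[0.128,0.029,0.17],[0,0,0],0.0]]'; python3 -c "
from h import *
inh(); go(hw(.03,.124,.068),np.pi/2+YH)
a=get_image('wrist');b=get_image('top')
save('c1',np.vstack([cv2.resize(a[80:400,100:560],(800,300*800//800+0)) if 0 else cv2.resize(a[120:440,80:560],(450,300)),cv2.resize(b[185:265,180:300],(450,300))]))"
```

```text
t: 2.82
ee_pos: [0.5804, 0.3145, 0.0678]
tool_rot: [-3.137, 0.003, 1.49]
force: [0.1, 0.7, 1.2]
opening: -0.0001
grasp_force: 0.0
in housing [ 28.9 121.6  67.8] yaw [-179.73    0.19   85.36]
shift mm [ 2.4  1.1 -0.2] turn [-0.27  0.19 -0.24] F [0.1 0.7 1.2] t 2.8167 open -0.0001
```

View pics/c1.png

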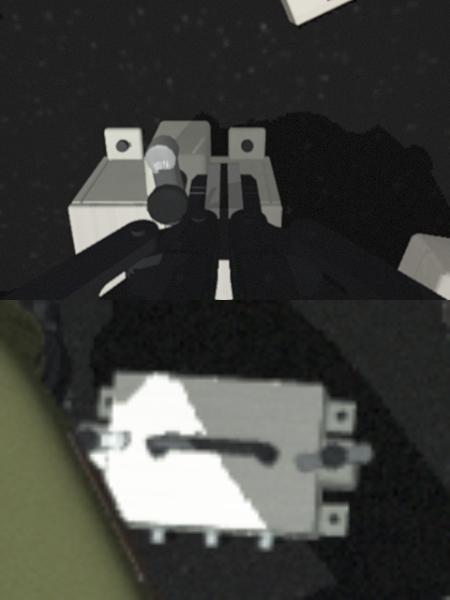

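The fingers stand just on the +x side of the left wing (crop, wing at about (162,165), fingers at about (225,190)). I'll push along the arc now.

```bash
python3 -m crank '[[[0.002,-0.004,0],[0,0,0],0.0],[[0.005,-0.010,0],[0,0,0],0.0],[[0.010,-0.016,0],[0,0,0],0.0],[[0.012,-0.022,0],[0,0,0],0.0],[[0.013,-0.029,0],[0,0,0],0.0],[[0.011,-0.036,0],[0,0,0],0.0],[[0.008,-0.044,0],[0,0,0],0.0],[[0.003,-0.050,0],[0,0,0],0.0],[[-0.002,-0.054,0],[0,0,0],0.0],[[-0.004,-0.055,0],[0,0,0],0.0]]'; python3 -c "
from h import *
inh();a=get_image('wrist')
save('c2',cv2.resize(a[120:440,80:560],(450,300)))"
```

```text
t: 3.75
ee_pos: [0.5261, 0.3163, 0.0696]
tool_rot: [-3.141, 0.001, 1.491]
force: [-0.5, 0.3, 0.7]
opening: -0.0001
grasp_force: 0.0
in housing [-25.5 119.2  69.6] yaw [-1.7994e+02  6.0000e-02  8.5450e+01]
```

View pics/c2.png

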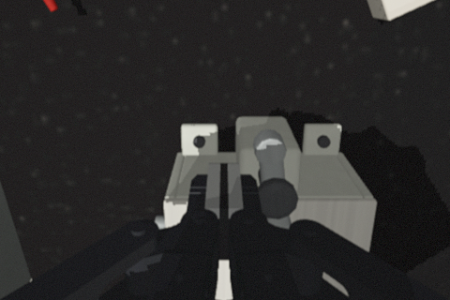

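```bash
python3 -c "
from h import *
cm=camera_model('wrist');s=monitor.sense()
f=lambda p:np.round([(proj(cm,p)[0]-80)*450/480,(proj(cm,p)[1]-120)*300/320])
print('tcp',f(s['ee_pos']),'cap',f(hw(0,.1,.088)),'wingend locked',f(hw(-.0032,.132,.0805)),'corner',f(hw(-.061,.086,.065)),f(hw(.061,.086,.065)),'lug end',f(hw(-.018,.116,.058)),f(hw(.018,.116,.058)))
print(cm['world_from_camera'][:3,3])
for e in(.09,.1,.11,.12,.13):
  q=hw(-.0255,e,.07);print(e,f(q))
a=cv2.imread('pics/c2.png')
"
```

```text
tcp [224. 154.] cap [275. 205.] wingend locked [269. 140.] corner [161. 203.] [375. 203.] lug end [237. 150.] [301. 150.]
[0.53255933 0.39931776 0.24022049]
0.09 [224. 202.]
0.1 [224. 186.]
0.11 [224. 170.]
0.12 [224. 153.]
0.13 [223. 135.]
```

```bash
python3 -c "
from h import *
a=get_image('wrist')[230:430,190:450]
a=(255*(a/255.)**.5).astype(np.uint8)
b=get_image('scene')[140:290,300:500]; b=(255*(b/255.)**.6).astype(np.uint8)
save('c3',np.hstack([cv2.resize(a,(468,360)),cv2.resize(b,(320,360))]))
cm=camera_model('scene');s=monitor.sense();print(proj(cm,s['ee_pos']),proj(cm,hw(0,.1,.088)))"
```

```text
(np.float64(414.04058920250134), np.float64(195.1759187836719)) (np.float64(414.38571543855835), np.float64(200.80592207087284))
```

View pics/c3.png

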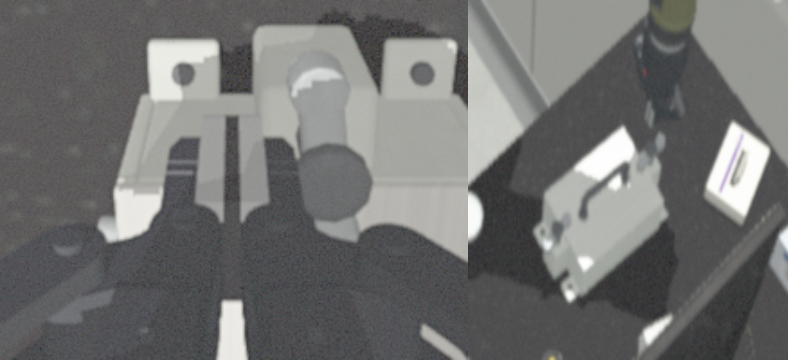

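The pads look thinner than I assumed (about 19 mm), and my arc slipped round the wing's end without turning it. I'll lift, go back and push on a tighter arc.

```bash
python3 -m crank '[[[0,0,-0.03],[0,0,0],0.0],[[0.002,0.01,-0.04],[0,0,0],0.0],[[0.003,0.035,-0.04],[0,0,0],0.0],[[0.003,0.056,-0.035],[0,0,0],0.0],[[0.003,0.056,-0.01],[0,0,0],0.0],[[0.003,0.056,0.002],[0,0,0],0.0],[[0.003,0.056,0.002],[0,0,0],0.0],[[0.003,0.056,0.002],[0,0,0],0.0]]'; python3 -c "
from h import *
inh(); go(hw(.03,.122,.068),np.pi/2+YH)"
```

```text
t: 4.57
ee_pos: [0.5832, 0.3157, 0.0668]
tool_rot: [-3.14, 0.001, 1.491]
force: [-0.3, 0.1, -0.3]
opening: 0.0002
grasp_force: 0.0
in housing [ 31.5 122.9  66.8] yaw [-1.7991e+02  6.0000e-02  8.5440e+01]
shift mm [-0.9 -1.5 -1.2] turn [-0.09  0.06 -0.16] F [-0.3  0.1 -0.3] t 4.5667 open 0.0002
```

```bash
python3 -m crank '[[[-0.001,-0.008,0],[0,0,0],0.0],[[-0.001,-0.016,0],[0,0,0],0.0],[[0.003,-0.022,0],[0,0,0],0.0],[[0.0045,-0.027,0],[0,0,0],0.0],[[0.005,-0.032,0],[0,0,0],0.0],[[0.0045,-0.038,0],[0,0,0],0.0],[[0.002,-0.0435,0],[0,0,0],0.0],[[-0.0015,-0.049,0],[0,0,0],0.0],[[-0.006,-0.054,0],[0,0,0],0.0],[[-0.006,-0.054,0],[0,0,0],0.0]]'; python3 -c "
from h import *
inh();print(monitor.sense()['force'])
a=get_image('wrist')[230:430,190:450]
a=(255*(a/255.)**.5).astype(np.uint8)
save('c4',cv2.resize(a,(390,300)))"
```

```text
t: 5.4
ee_pos: [0.5275, 0.3131, 0.0676]
tool_rot: [-3.14, 0.001, 1.491]
force: [-0.5, -0.1, -0.1]
opening: -0.0001
grasp_force: 0.0
in housing [-23.8 116.1  67.6] yaw [-1.7991e+02  8.0000e-02  8.5440e+01]
[-0.53821104 -0.11765515 -0.13619791]
```

View pics/c4.png

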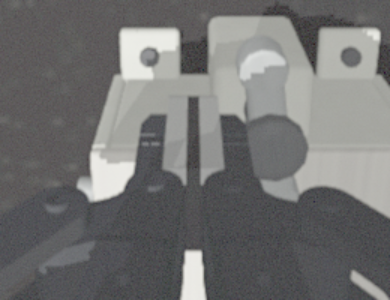

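```bash
python3 -c "
from h import *
cm=camera_model('wrist');s=monitor.sense()
g=lambda u,v,z:ray(cm,190+u/1.5,230+v/1.5,z)
def th(p):
    d=p[:2]-H;c,n=np.cos(YH),np.sin(YH);return np.round([1e3*(c*d[0]+n*d[1]),1e3*(-n*d[0]+c*d[1])],1)
print('tcp px',(np.array(proj(cm,s['ee_pos']))-[190,230])*1.5)
print('cap',th(g(277,147,.088)),'wing end',th(g(262,55,.0805)),'tip if z=.0676',th(g(194,95,.0676)),'z=.08',th(g(194,95,.08)),'z=.09',th(g(194,95,.09)))
print('pad width at z .08',np.linalg.norm(g(163,95,.08)-g(218,95,.08)))
T=cm['world_from_camera'];M=R.from_euler('xyz',s['tool_rot']).as_matrix();print('cam in tool',M.T@(T[:3,3]-s['ee_pos']), M.T@T[:3,:3])
"
```

```text
tcp px [194.22171989  81.74862263]
cap [  2.1 104.7] wing end [ -2.5 131.7] tip if z=.0676 [-22.9 111.8] z=.08 [-23.  118.2] z=.09 [-23.  123.3]
pad width at z .08 0.016965543840665082
cam in tool [ 0.08315832 -0.00072204 -0.17052994] [[ 1.84759302e-04 -9.47082437e-01 -3.20990378e-01]
 [ 9.99999373e-01 -1.79454231e-04  1.10507093e-03]
 [-1.10419635e-03 -3.20990381e-01  9.47081811e-01]]
```

No force was felt, and the wing at about (262,60) still points outwards, so the tips passed above it. The visible tip edge also implies the real tips sit at least 13 mm higher than the reported TCP. I'll go back and push lower, with force readings along the way.

```bash
python3 -m crank '[[[0,0,-0.03],[0,0,0],0.0],[[0.002,0.01,-0.03],[0,0,0],0.0],[[0.006,0.035,-0.03],[0,0,0],0.0],[[0.006,0.054,-0.025],[0,0,0],0.0],[[0.006,0.054,-0.005],[0,0,0],0.0],[[0.006,0.054,0.0155],[0,0,0],0.0],[[0.006,0.054,0.0155],[0,0,0],0.0],[[0.006,0.054,0.0155],[0,0,0],0.0]]'; for i in 1; do python3 -m crank '[[[0,-0.007,0],[0,0,0],0.0],[[0,-0.014,0],[0,0,0],0.0],[[0,-0.016,0],[0,0,0],0.0]]'; python3 -m crank '[[[0.001,-0.002,0],[0,0,0],0.0],[[0.002,-0.004,0],[0,0,0],0.0]]';python3 -m crank '[[[0.001,-0.002,0],[0,0,0],0.0],[[0.002,-0.004,0],[0,0,0],0.0]]';python3 -m crank '[[[0.001,-0.002,0],[0,0,0],0.0],[[0.002,-0.005,0],[0,0,0],0.0]]'; done; python3 -c "
from h import *
inh()"
```

```text
t: 6.12
ee_pos: [0.5825, 0.3152, 0.0509]
tool_rot: [-3.139, 0.002, 1.491]
force: [-0.4, 0.2, 0.9]
opening: 0.0003
grasp_force: 0.0
t: 6.37
ee_pos: [0.5666, 0.3178, 0.0536]
tool_rot: [3.141, -0.001, 1.492]
force: [0.0, -0.3, 0.3]
opening: 0.0005
grasp_force: 0.0
t: 6.53
ee_pos: [0.5637, 0.3201, 0.0532]
tool_rot: [3.14, -0.001, 1.492]
force: [-0.2, 0.7, -0.4]
opening: 0.0001
grasp_force: 0.0
t: 6.7
ee_pos: [0.5606, 0.3222, 0.053]
tool_rot: [3.14, -0.0, 1.491]
force: [0.9, -0.7, 3.6]
opening: -0.0001
grasp_force: 1.0
t: 6.87
ee_pos: [0.5562, 0.3245, 0.0529]
tool_rot: [3.139, -0.0, 1.491]
force: [2.8, -1.2, 2.8]
opening: -0.0002
grasp_force: 1.7
in housing [  3.9 129.7  52.9] yaw [ 1.7987e+02 -2.0000e-02  8.5430e+01]
```

```bash
python3 -m crank '[[[0,0.008,0],[0,0,0],0.0],[[-0.005,0.022,0],[0,0,0],0.0],[[-0.006,0.026,0.005],[0,0,0],0.0],[[-0.006,0.026,0.010],[0,0,0],0.0],[[-0.006,0.026,0.010],[0,0,0],0.0]]'; python3 -m crank '[[[0,-0.005,0],[0,0,0],0.0],[[0,-0.010,0],[0,0,0],0.0]]';for i in 1; do python3 -m crank '[[[0,-0.002,0],[0,0,0],0.0],[[0.001,-0.004,0],[0,0,0],0.0]]'; python3 -m crank '[[[0,-0.002,0],[0,0,0],0.0],[[0.001,-0.004,0],[0,0,0],0.0]]'; python3 -m crank '[[[0,-0.002,0],[0,0,0],0.0],[[0.001,-0.004,0],[0,0,0],0.0]]'; done; python3 -c "
from h import *
inh()"
```

```text
t: 7.28
ee_pos: [0.5791, 0.3156, 0.04]
tool_rot: [-3.138, 0.002, 1.491]
force: [-0.5, -0.0, -1.0]
opening: -0.0003
grasp_force: 0.0
t: 7.45
ee_pos: [0.5703, 0.3172, 0.0416]
tool_rot: [3.141, 0.0, 1.491]
force: [2.8, 0.7, -0.2]
opening: 0.0002
grasp_force: 1.2
t: 7.62
ee_pos: [0.5665, 0.3184, 0.0426]
tool_rot: [3.14, 0.0, 1.492]
force: [2.4, -0.6, 0.7]
opening: -0.0003
grasp_force: 1.1
t: 7.78
ee_pos: [0.5631, 0.3197, 0.0428]
tool_rot: [3.14, -0.0, 1.491]
force: [2.9, -0.7, 1.3]
opening: 0.0001
grasp_force: 1.2
t: 7.95
ee_pos: [0.5591, 0.3209, 0.0426]
tool_rot: [3.14, 0.0, 1.491]
force: [2.8, -1.6, 0.4]
opening: 0.0004
grasp_force: 1.6
in housing [  7.2 126.4  42.6] yaw [179.94   0.    85.44]
```

The wing is turning under a steady 2.8 N. I'll carry on along the arc.

```bash
python3 -m crank '[[[0.001,-0.003,0],[0,0,0],0.0],[[0.0015,-0.007,0],[0,0,0],0.0],[[0.0005,-0.012,0],[0,0,0],0.0],[[0,-0.017,0],[0,0,0],0.0],[[-0.001,-0.022,0],[0,0,0],0.0]]'; python3 -m crank '[[[-0.0005,-0.005,0],[0,0,0],0.0],[[-0.001,-0.009,0],[0,0,0],0.0],[[-0.0035,-0.009,0],[0,0,0],0.0]]';python3 -m crank '[[[-0.0015,0,0],[0,0,0],0.0],[[-0.003,0,0],[0,0,0],0.0]]'; python3 -c "
from h import *
inh()"
```

```text
t: 8.37
ee_pos: [0.5359, 0.3223, 0.0421]
tool_rot: [-3.141, -0.001, 1.492]
force: [1.1, 2.1, 0.7]
opening: -0.0
grasp_force: 0.7
t: 8.62
ee_pos: [0.5251, 0.3197, 0.042]
tool_rot: [-3.138, -0.001, 1.493]
force: [-2.7, 3.8, -0.9]
opening: -0.0001
grasp_force: 1.7
t: 8.78
ee_pos: [0.526, 0.3161, 0.0418]
tool_rot: [-3.139, -0.0, 1.492]
force: [-2.1, 5.3, -0.3]
opening: 0.0
grasp_force: 3.1
in housing [-25.5 119.   41.8] yaw [-1.7986e+02 -2.0000e-02  8.5490e+01]
```

```bash
python3 -m crank '[[[-0.001,0,0],[0,0,0],0.0],[[-0.002,0,0],[0,0,0],0.0]]';  python3 -c "
from h import *
inh()
a=get_image('wrist')[180:430,150:490]
a=(255*(a/255.)**.5).astype(np.uint8)
save('c5',cv2.resize(a,(340,250)))"
```

```text
t: 8.95
ee_pos: [0.526, 0.3161, 0.0419]
tool_rot: [-3.138, -0.004, 1.492]
force: [-3.1, 9.7, -1.9]
opening: -0.0001
grasp_force: 4.6
in housing [-25.5 119.   41.9] yaw [-179.82   -0.26   85.51]
```

View pics/c5.png

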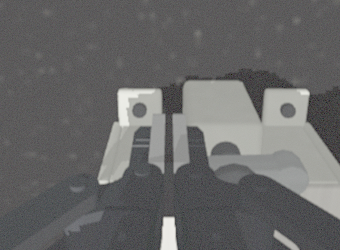

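The left wing now lies along the housing's x, seen at (230–300,170), and the force rises at the stop, so it is open. The real tips are about 27 mm behind the nominal TCP, and I'll allow for that. Next is the right screw.

```bash
python3 -m crank '[[[0.010,0,0],[0,0,0],0.0],[[0.012,0,-0.03],[0,0,0],0.0],[[0.012,0,-0.065],[0,0,0],0.0],[[0,0,-0.09],[0,0,0],0.0],[[-0.04,0,-0.09],[0,0,0],0.0],[[-0.08,0,-0.09],[0,0,0],0.0],[[-0.12,0,-0.09],[0,0,0],0.0],[[-0.16,0,-0.09],[0,0,0],0.0],[[-0.20,0,-0.09],[0,0,0],0.0],[[-0.24,0,-0.09],[0,0,0],0.0]]'; python3 -m crank '[[[0,0,0.02],[0,0,0],0.0],[[0,0,0.05],[0,0,0],0.0],[[0,0,0.08],[0,0,0],0.0],[[0,0,0.09],[0,0,0],0.0],[[0,0,0.09],[0,0,0],0.0],[[0,0,0.09],[0,0,0],0.0]]'; python3 -c "
from h import *
inh(); go(hw(-.026,-.124,.042),np.pi/2+YH)"
```

```text
t: 9.83
ee_pos: [0.508, 0.0721, 0.1324]
tool_rot: [3.141, 0.002, 1.491]
force: [1.7, 0.2, -0.1]
opening: -0.0002
grasp_force: 0.0
t: 10.33
ee_pos: [0.5082, 0.0745, 0.0423]
tool_rot: [-3.141, 0.001, 1.491]
force: [0.4, 0.5, 0.7]
opening: -0.0001
grasp_force: 0.0
in housing [ -24.7 -123.3   42.3] yaw [-1.7995e+02  6.0000e-02  8.5450e+01]
shift mm [-0.8 -1.3  0.3] turn [-0.05  0.06 -0.15] F [0.4 0.5 0.7] t 10.3333 open -0.0001
```

```bash
python3 -m crank '[[[-0.0005,0.005,0],[0,0,0],0.0],[[-0.001,0.010,0],[0,0,0],0.0],[[-0.002,0.0145,0],[0,0,0],0.0],[[-0.0035,0.018,0],[0,0,0],0.0]]'; python3 -m crank '[[[-0.001,0.004,0],[0,0,0],0.0],[[-0.001,0.009,0],[0,0,0],0.0],[[-0.0005,0.014,0],[0,0,0],0.0],[[0.001,0.020,0],[0,0,0],0.0]]'; python3 -m crank '[[[0,0.006,0],[0,0,0],0.0],[[0.001,0.011,0],[0,0,0],0.0],[[0.0035,0.011,0],[0,0,0],0.0]]'; python3 -c "
from h import *
inh()"
```

```text
t: 10.67
ee_pos: [0.5265, 0.0707, 0.0432]
tool_rot: [3.141, -0.002, 1.492]
force: [-2.6, 2.2, 2.2]
opening: 0.0002
grasp_force: 1.8
t: 11.0
ee_pos: [0.5455, 0.0687, 0.0419]
tool_rot: [-3.14, 0.001, 1.491]
force: [-2.5, -1.0, -1.2]
opening: -0.0002
grasp_force: 1.1
t: 11.25
ee_pos: [0.5601, 0.071, 0.0425]
tool_rot: [3.138, 0.001, 1.49]
force: [2.4, -3.6, -1.6]
opening: -0.0001
grasp_force: 1.8
in housing [  27.3 -122.7   42.5] yaw [1.7977e+02 8.0000e-02 8.5400e+01]
```

Same pattern as on the left. I'll push to the stop in small steps.

```bash
python3 -m crank '[[[0.0015,0,0],[0,0,0],0.0],[[0.003,0,0],[0,0,0],0.0]]'; python3 -m crank '[[[0.001,0,0],[0,0,0],0.0],[[0.002,0,0],[0,0,0],0.0]]';  python3 -c "
from h import *
inh()"
```

```text
t: 11.42
ee_pos: [0.5589, 0.0747, 0.0426]
tool_rot: [3.139, 0.001, 1.491]
force: [2.2, -3.5, -1.5]
opening: -0.0001
grasp_force: 1.5
t: 11.58
ee_pos: [0.5579, 0.0769, 0.0425]
tool_rot: [3.141, 0.0, 1.492]
force: [2.6, -5.0, 0.5]
opening: 0.0002
grasp_force: 2.5
in housing [  24.7 -117.    42.5] yaw [1.7994e+02 1.0000e-02 8.5460e+01]
```

```bash
python3 -m crank '[[[0.001,0,0],[0,0,0],0.0],[[0.002,0,0],[0,0,0],0.0]]'; python3 -m crank '[[[-0.010,0,0],[0,0,0],0.0],[[-0.012,0,-0.03],[0,0,0],0.0],[[-0.012,0,-0.07],[0,0,0],0.0],[[-0.012,-0.01,-0.11],[0,0,0],0.03],[[0.02,-0.02,-0.13],[0,0,0],0.085],[[0.06,-0.02,-0.15],[0,0,0],0.085],[[0.10,-0.023,-0.15],[0,0,0],0.085],[[0.118,-0.023,-0.15],[0,0,0],0.085],[[0.118,-0.023,-0.15],[0,0,0],0.085]]'; python3 -c "
from h import *
inh(); cm=camera_model('wrist'); a=get_image('wrist'); save('w2',a)
b=get_image('top'); save('t2',b)
print([np.round(proj(cm,p)) for p in (hw(0,0,.101),hw(0,.1,.088),hw(0,-.1,.088))])
m=cv2.inRange(a,(0,0,0),(75,75,75)); m[:, :260]=0;m[:,390:]=0; 
n,l,st,ce=cv2.connectedComponentsWithStats(m); print([(st[i].tolist(),ce[i].round(1)) for i in range(1,n) if 150<st[i][4]<20000])"
```

```text
t: 11.75
ee_pos: [0.5579, 0.077, 0.0425]
tool_rot: [3.14, 0.004, 1.491]
force: [2.5, -8.6, -0.1]
opening: 0.0
grasp_force: 4.7
t: 12.5
ee_pos: [0.5436, 0.2031, 0.1926]
tool_rot: [-3.141, -0.004, 1.497]
force: [0.4, -0.7, -0.4]
opening: 0.0724
grasp_force: 0.0
in housing [  0.7   7.7 192.6] yaw [-179.98   -0.24   85.77]
[array([318., 239.]), array([318.,  93.]), array([318., 346.])]
[([260, 0, 130, 112, 10327], array([325.8,  39.7])), ([309, 161, 21, 135, 1348], array([319.3, 234.3])), ([260, 280, 130, 200, 19626], array([325.2, 402.7]))]
```

```bash
sed -i 's/H=np.array.*/H=np.array([.5425,.1965]); YH=np.radians(-4.4)/' h.py; python3 -m crank '[[[0,0,0],[0,0,0],0.085],[[0,0,0],[0,0,0],0.085]]';python3 -c "
from h import *
inh();go(hw(0.0005,0,.05),np.pi/2+YH)"
```

```text
t: 12.77
ee_pos: [0.5434, 0.1971, 0.1918]
tool_rot: [-3.14, 0.0, 1.49]
force: [-0.3, 0.0, -0.4]
opening: 0.0853
grasp_force: 0.0
in housing [  0.9   0.7 191.8] yaw [-1.7992e+02  2.0000e-02  8.5380e+01]
shift mm [ -0.7  -0.2 141.8] turn [-0.08  0.02 -0.22] F [-0.3  0.  -0.4] t 12.7667 open 0.0853
```

```bash
python3 -m crank '[[[-0.001,0,0.035],[0,0,0],0.085],[[-0.001,0,0.07],[0,0,0],0.085],[[-0.001,0,0.10],[0,0,0],0.085],[[-0.001,0,0.12],[0,0,0],0.085],[[-0.001,0,0.132],[0,0,0],0.085],[[-0.001,0,0.14],[0,0,0],0.085],[[-0.001,0,0.14],[0,0,0],0.085]]';python3 -m crank '[[[0,0,0],[0,0,0],0.04],[[0,0,0],[0,0,0],0.03],[[0,0,0],[0,0,0],0.018],[[0,0,0],[0,0,0],0.005],[[0,0,0],[0,0,0],0.0],[[0,0,0],[0,0,0],0.0],[[0,0,0],[0,0,0],0.0],[[0,0,0],[0,0,0],0.0]]';python3 -c "
from h import *
inh()"
```

```text
t: 13.35
ee_pos: [0.5424, 0.1958, 0.0503]
tool_rot: [-3.138, 0.001, 1.49]
force: [0.7, 0.2, -0.1]
opening: 0.0853
grasp_force: 0.0
t: 14.02
ee_pos: [0.5443, 0.1976, 0.0529]
tool_rot: [3.141, -0.0, 1.492]
force: [-0.8, -0.7, 4.8]
opening: 0.0103
grasp_force: 58.4
in housing [ 1.7  1.2 52.9] yaw [ 1.7995e+02 -3.0000e-02  8.5460e+01]
```

```bash
python3 -m crank '[[[0,0,-0.002],[0,0,0],0.0],[[0,0,-0.004],[0,0,0],0.0],[[0,0,-0.007],[0,0,0],0.0],[[0,0,-0.010],[0,0,0],0.0],[[0,0,-0.013],[0,0,0],0.0],[[0,0,-0.016],[0,0,0],0.0],[[0,0,-0.016],[0,0,0],0.0]]';python3 -c "
from h import *
inh(); s=monitor.sense(); print(s['wrist_torque'],s['opening'])
a=get_image('wrist'); save('w3',a); a=a[60:400,200:440]
t=get_image('top')[170:280,170:300]; 
sc=get_image('scene')[150:290,310:460]
g=lambda q:(255*(q/255.)**.6).astype(np.uint8)
save('c6',np.hstack([g(a),cv2.resize(g(sc),(364,340)),]))"
```

```text
t: 14.6
ee_pos: [0.5445, 0.1975, 0.0689]
tool_rot: [3.141, -0.001, 1.492]
force: [-0.1, 0.1, -2.5]
opening: 0.0097
grasp_force: 58.4
in housing [ 1.9  1.2 68.9] yaw [ 1.7994e+02 -3.0000e-02  8.5460e+01]
[ 0.03909565  0.00509712 -0.02763701] 0.00974656924021951
```

View pics/c6.png

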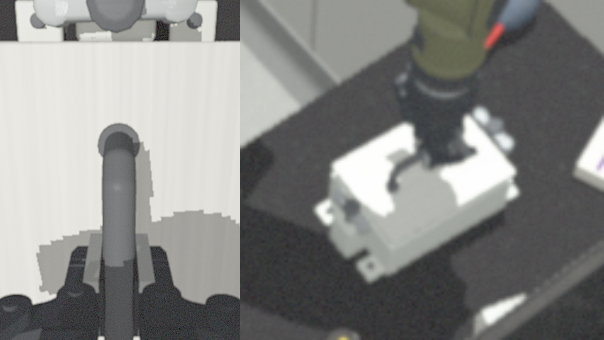

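Wrist crop: the pads hold the bar at about (120,250), and the plate looks level. I'll raise it and recheck the grip.

```bash
python3 -m crank '[[[0,0,-0.006],[0,0,0],0.0],[[0,0,-0.014],[0,0,0],0.0],[[0,0,-0.024],[0,0,0],0.0],[[0,0,-0.034],[0,0,0],0.0],[[0,0,-0.044],[0,0,0],0.0],[[0,0,-0.054],[0,0,0],0.0],[[0,0,-0.061],[0,0,0],0.0],[[0,0,-0.065],[0,0,0],0.0],[[0,0,-0.065],[0,0,0],0.0],[[0,0,-0.065],[0,0,0],0.0]]';python3 -c "
from h import *
inh(); s=monitor.sense(); print(s['wrist_torque'],s['opening'])
a=get_image('wrist'); save('w4',a)
for n in('w3','w4'):
    b=cv2.imread('pics/'+n+'.png'); m=cv2.inRange(b,(150,150,150),(255,255,255))
    print(n,[np.flatnonzero(m[:,c])[[0,-1]] for c in (250,290,380)],[np.flatnonzero(m[r])[[0,-1]] for r in (130,180,220)])
go([.533,-.227,.134],np.radians(90+11.4))"
```

```text
t: 15.58
ee_pos: [0.544, 0.1973, 0.1333]
tool_rot: [3.141, -0.0, 1.492]
force: [-0.2, -0.3, -2.8]
opening: 0.0097
grasp_force: 58.4
in housing [  1.4   1.  133.3] yaw [ 1.7999e+02 -1.0000e-02  8.5460e+01]
[0.00679264 0.04060712 0.07551955] 0.009667403245087337
w3 [array([ 44, 359]), array([ 33, 289]), array([ 40, 271])] [array([168, 468]), array([174, 462]), array([179, 457])]
w4 [array([ 71, 359]), array([ 54, 293]), array([ 70, 270])] [array([168, 468]), array([174, 462]), array([179, 634])]
shift mm [-423.7   23.    -1.1] turn [-4.000e-02  1.000e-02 -1.594e+01] F [ 0.3 -0.3 -2.9] t 15.6333 open 0.0102
```

```bash
python3 -m crank '[[[-0.008,0.001,0],[0,0,-0.5],0.0],[[-0.022,0.002,0],[0,0,-1],0.0],[[-0.042,0.003,0],[0,0,-2],0.0],[[-0.066,0.004,0],[0,0,-3],0.0],[[-0.092,0.005,0],[0,0,-4],0.0],[[-0.118,0.006,0],[0,0,-5],0.0],[[-0.144,0.008,0],[0,0,-6],0.0],[[-0.170,0.009,0],[0,0,-7],0.0],[[-0.196,0.011,0],[0,0,-8],0.0],[[-0.220,0.012,0],[0,0,-9],0.0]]';python3 -c "
from h import *
go([.533,-.227,.134],np.radians(90+11.4))"
```

```text
t: 16.47
ee_pos: [0.5377, -0.025, 0.1326]
tool_rot: [-3.14, 0.0, 1.649]
force: [-0.1, -0.1, -3.3]
opening: 0.0101
grasp_force: 58.4
shift mm [-201.   -20.5   -1.3] turn [-0.08  0.02 -6.91] F [-0.1 -0.1 -3.3] t 16.4667 open 0.0101
```

```bash
python3 -m crank '[[[-0.024,-0.002,0],[0,0,-0.8],0.0],[[-0.048,-0.004,0],[0,0,-1.6],0.0],[[-0.072,-0.007,0],[0,0,-2.4],0.0],[[-0.096,-0.009,0],[0,0,-3.2],0.0],[[-0.120,-0.012,0],[0,0,-4],0.0],[[-0.144,-0.014,0],[0,0,-4.8],0.0],[[-0.168,-0.017,0],[0,0,-5.6],0.0],[[-0.186,-0.019,0],[0,0,-6.3],0.0],[[-0.197,-0.020,0],[0,0,-6.7],0.0],[[-0.201,-0.0205,0],[0,0,-6.9],0.0]]';python3 -m crank '[[[0,0,0],[0,0,0],0.0],[[0,0,0.02],[0,0,0],0.0],[[0,0,0.05],[0,0,0],0.0]]';python3 -c "
from h import *
go([.533,-.227,.004],np.radians(90+11.4)); print(monitor.sense()['ee_pos'])"
```

```text
t: 17.3
ee_pos: [0.5331, -0.2268, 0.1326]
tool_rot: [-3.141, -0.0, 1.767]
force: [0.3, -0.0, -2.7]
opening: 0.0099
grasp_force: 58.4
t: 17.55
ee_pos: [0.5368, -0.2251, 0.0858]
tool_rot: [3.135, 0.003, 1.77]
force: [1.2, 0.4, -3.0]
opening: 0.0101
grasp_force: 58.6
shift mm [-0.8 -4.6 81.7] turn [0.37 0.2  0.01] F [ 1.2  0.4 -3. ] t 17.55 open 0.0101
[ 0.53677758 -0.22510022  0.08575187]
```

```bash
python3 -m crank '[[[-0.000,-0.001,0.015],[0,0,0],0.0],[[0,-0.001,0.035],[0,0,0],0.0],[[0,-0.001,0.055],[0,0,0],0.0],[[0,-0.001,0.066],[0,0,0],0.0],[[0,-0.001,0.070],[0,0,0],0.0],[[0,-0.001,0.073],[0,0,0],0.0],[[0,-0.001,0.073],[0,0,0],0.0]]';python3 -m crank '[[[0,0,0.0015],[0,0,0],0.0],[[0,0,0.003],[0,0,0],0.0],[[0,0,0.003],[0,0,0],0.0]]';python3 -c "
from h import *
go([.533,-.227,.003],np.radians(90+11.4))"
```

```text
t: 18.13
ee_pos: [0.5328, -0.2243, 0.0102]
tool_rot: [-3.141, -0.0, 1.77]
force: [-0.4, 0.3, -2.0]
opening: 0.0098
grasp_force: 58.6
t: 18.38
ee_pos: [0.5332, -0.2252, 0.0078]
tool_rot: [3.141, 0.001, 1.769]
force: [0.2, 0.3, -2.5]
opening: 0.0102
grasp_force: 58.6
shift mm [-1.7 -0.6  4.8] turn [ 0.06  0.04 -0.04] F [ 0.2  0.3 -2.5] t 18.3833 open 0.0102
```

```bash
python3 -m crank '[[[-0.001,0,0.0015],[0,0,0],0.0],[[-0.001,0,0.003],[0,0,0],0.0],[[-0.001,0,0.003],[0,0,0],0.0]]';python3 -m crank '[[[0,0,0.001],[0,0,0],0.0],[[0,0,0.002],[0,0,0],0.0],[[0,0,0.002],[0,0,0],0.0]]'
```

```text
t: 18.63
ee_pos: [0.5328, -0.2262, 0.0041]
tool_rot: [-3.142, -0.0, 1.769]
force: [0.4, 0.3, -2.4]
opening: 0.0101
grasp_force: 58.6
t: 18.88
ee_pos: [0.533, -0.2262, 0.0029]
tool_rot: [3.141, 0.0, 1.769]
force: [-2.0, 1.0, 2.5]
opening: 0.0099
grasp_force: 59.4
```

```bash
python3 -m crank '[[[0,0,0],[0,0,0],0.015],[[0,0,0],[0,0,0],0.025],[[0,0,0],[0,0,0],0.04],[[0,0,0],[0,0,0],0.06],[[0,0,0],[0,0,0],0.075],[[0,0,0],[0,0,0],0.075],[[0,0,0],[0,0,0],0.075]]';python3 -m crank '[[[0,0,-0.01],[0,0,0],0.075],[[0,0,-0.03],[0,0,0],0.075],[[0,0,-0.065],[0,0,0],0.075],[[0,0,-0.10],[0,0,0],0.075],[[0,0,-0.135],[0,0,0],0.075],[[0,0,-0.15],[0,0,0],0.075],[[0,0,-0.15],[0,0,0],0.075]]';python3 -c "
from h import *
a=get_image('wrist');save('w5',a);cm=camera_model('wrist')
m=cv2.inRange(a,(130,130,130),(255,255,255)); m=cv2.morphologyEx(m,cv2.MORPH_OPEN,np.ones((5,5)))
n,l,st,ce=cv2.connectedComponentsWithStats(m);print([(st[i].tolist(),ce[i].round()) for i in range(1,n) if st[i][4]>1500])
P0=np.array([.533,-.2265]);c,s=np.cos(np.radians(11.4)),np.sin(np.radians(11.4))
print('expected corners',[np.round(proj(cm,[*(P0+[c*x-s*y,s*x+c*y]),.015])) for x,y in((-.061,.086),(.061,.086),(.061,-.086),(-.061,-.086))])
print('handle',np.round(proj(cm,[*P0,.051])))
for r in(140,180,220): print(r,a[r,100:560:20].max(1))
go(hw(0,-.062,.18),np.pi/2+YH)"
```

```text
t: 19.47
ee_pos: [0.5329, -0.2261, 0.0022]
tool_rot: [3.142, 0.0, 1.769]
force: [1.0, 1.4, 0.3]
opening: 0.0751
grasp_force: 0.0
t: 20.05
ee_pos: [0.5362, -0.2275, 0.1581]
tool_rot: [3.133, 0.006, 1.769]
force: [-0.2, -0.2, -0.2]
opening: 0.075
grasp_force: 0.0
[([202, 55, 239, 192, 30967], array([340., 134.])), ([0, 60, 105, 326, 26552], array([ 48., 228.]))]
expected corners [array([236., 102.]), array([395., 101.]), array([383., 300.]), array([249., 301.])]
handle [316. 222.]
140 [100  16  24  13  21  85 150 231 231 230 228 225 223 219 221 147 150  34
  35  33  28  35  35]
180 [123  16  13  17  18  85  81 101 133 229 227  60 222 222 219 147 143  38
  34  33  33  34  35]
220 [141  22  21  20  13  22  73  90 134 135 136  42 221 224 215 148 155  29
  37  36  32  34  33]
shift mm [353.8  74.2 -25.4] turn [ 0.31  0.15 15.76] F [ 0.   0.6 -0.6] t 20.1 open 0.075
```

The cover lies on the pad where expected, with plate edges within about 5 px of the prediction, and it has been released. Now the carriage: back to the housing with the fingers shut.

```bash
python3 -m crank '[[[0.035,0.007,0],[0,0,1.6],0.03],[[0.071,0.015,0],[0,0,3.2],0.0],[[0.106,0.022,0],[0,0,4.8],0.0],[[0.142,0.03,0],[0,0,6.4],0.0],[[0.177,0.037,0],[0,0,8],0.0],[[0.212,0.044,0],[0,0,9.6],0.0],[[0.248,0.052,0],[0,0,11.2],0.0],[[0.283,0.059,0],[0,0,12.8],0.0],[[0.318,0.067,0],[0,0,14.4],0.0],[[0.354,0.074,0],[0,0,15.8],0.0]]';python3 -m crank '[[[0,0,0],[0,0,0],0.0],[[0,0,0],[0,0,0],0.0]]';python3 -c "
from h import *
inh();go(hw(0,-.057,.0145),np.pi/2+YH)
a=get_image('wrist');save('w6',a);cm=camera_model('wrist')
print('tab exp c=0',np.round(proj(cm,hw(0,-.035,.052))),'c=.02',np.round(proj(cm,hw(0,-.015,.052))),'c=.07',np.round(proj(cm,hw(0,.035,.052))))
u=int(proj(cm,hw(.02,0,.052))[0]); print(u,[(r,a[r,u].tolist()) for r in range(100,320,6)])"
```

```text
t: 20.93
ee_pos: [0.5343, 0.1369, 0.1507]
tool_rot: [-3.139, 0.001, 1.492]
force: [1.7, 0.3, 0.1]
opening: -0.0
grasp_force: 0.0
t: 21.1
ee_pos: [0.5344, 0.1371, 0.1507]
tool_rot: [-3.139, 0.001, 1.497]
force: [0.5, -0.6, -0.9]
opening: -0.0
grasp_force: 0.0
in housing [ -3.5 -59.9 150.7] yaw [-1.7985e+02  7.0000e-02  8.5790e+01]
shift mm [  3.    3.9 136.2] turn [-0.15  0.07  0.19] F [ 0.5 -0.6 -0.9] t 21.1 open -0.0
tab exp c=0 [324. 190.] c=.02 [324. 162.] c=.07 [325.  86.]
353 [(100, [218, 220, 210]), (106, [219, 221, 210]), (112, [220, 221, 211]), (118, [220, 222, 212]), (124, [220, 221, 211]), (130, [221, 223, 213]), (136, [219, 221, 211]), (142, [221, 222, 212]), (148, [224, 225, 215]), (154, [83, 84, 84]), (160, [90, 90, 93]), (166, [88, 90, 91]), (172, [39, 43, 42]), (178, [95, 95, 99]), (184, [76, 81, 82]), (190, [87, 89, 90]), (196, [163, 162, 154]), (202, [210, 211, 201]), (208, [210, 212, 202]), (214, [188, 191, 180]), (220, [180, 182, 173]), (226, [165, 167, 159]), (232, [142, 143, 138]), (238, [103, 107, 102]), (244, [105, 106, 99]), (250, [110, 108, 102]), (256, [128, 129, 120]), (262, [50, 48, 47]), (268, [21, 21, 19]), (274, [55, 58, 57]), (280, [75, 79, 76]), (286, [97, 100, 98]), (292, [91, 94, 92]), (298, [88, 90, 89]), (304, [35, 35, 35]), (310, [22, 21, 23]), (316, [22, 21, 25])]
```

```bash
python3 -c "
from h import *
cm=camera_model('wrist')
def hy(u,v,z):
    d=ray(cm,u,v,z)[:2]-H;return 1e3*(-np.sin(YH)*d[0]+np.cos(YH)*d[1])
print([hy(353,v,.03) for v in(151,196)],hy(353,172,.052))"; python3 -m crank '[[[0.004,0.002,0.03],[0,0,0],0.0],[[0.010,0.004,0.065],[0,0,0],0.0],[[0.010,0.004,0.095],[0,0,0],0.0],[[0.010,0.004,0.115],[0,0,0],0.0],[[0.010,0.004,0.125],[0,0,0],0.0],[[0.010,0.004,0.13],[0,0,0],0.0],[[0.010,0.004,0.133],[0,0,0],0.0],[[0.010,0.004,0.136],[0,0,0],0.0],[[0.010,0.004,0.136],[0,0,0],0.0]]';python3 -c "
from h import *
inh()"
```

```text
[np.float64(-9.53808033370309), np.float64(-44.01885001986282)] -21.71366508689365
t: 21.9
ee_pos: [0.5414, 0.145, 0.017]
tool_rot: [3.14, -0.001, 1.493]
force: [-0.4, -0.3, 0.4]
opening: -0.0
grasp_force: 0.0
in housing [  2.9 -51.4  17. ] yaw [ 1.7991e+02 -3.0000e-02  8.5520e+01]
```

```bash
python3 -m crank '[[[0,0,0.002],[0,0,0],0.0],[[0.005,0,0.002],[0,0,0],0.0],[[0.010,0,0.002],[0,0,0],0.0],[[0.015,0,0.002],[0,0,0],0.0],[[0.020,0,0.002],[0,0,0],0.0],[[0.025,0,0.002],[0,0,0],0.0]]';python3 -m crank '[[[0.005,0,0],[0,0,0],0.0],[[0.010,0,0],[0,0,0],0.0],[[0.015,0,0],[0,0,0],0.0],[[0.020,0,0],[0,0,0],0.0],[[0.025,0,0],[0,0,0],0.0],[[0.030,0,0],[0,0,0],0.0],[[0.034,0,0],[0,0,0],0.0],[[0.037,0,0],[0,0,0],0.0],[[0.039,0,0],[0,0,0],0.0]]';python3 -c "
from h import *
inh()"
```

```text
t: 22.4
ee_pos: [0.5429, 0.1706, 0.0146]
tool_rot: [3.141, 0.0, 1.493]
force: [-0.1, -2.1, 1.8]
opening: 0.0
grasp_force: 1.1
t: 23.15
ee_pos: [0.5455, 0.2095, 0.0142]
tool_rot: [3.142, -0.0, 1.494]
force: [1.3, -2.8, 1.3]
opening: 0.0
grasp_force: 1.0
in housing [ 2.  13.2 14.2] yaw [180.    -0.    85.57]
```

Pushing at about 2 N as specified. I'll go on slowly until the stop.

```bash
for k in 1; do python3 -m crank '[[[0.002,0,0],[0,0,0],0.0],[[0.004,0,0],[0,0,0],0.0]]';python3 -m crank '[[[0.0015,0,0],[0,0,0],0.0],[[0.003,0,0],[0,0,0],0.0]]';python3 -m crank '[[[0.001,0,0],[0,0,0],0.0],[[0.001,0,0],[0,0,0],0.0]]'; done; python3 -c "
from h import *
inh()"
```

```text
t: 23.32
ee_pos: [0.5458, 0.2131, 0.0141]
tool_rot: [3.142, 0.0, 1.493]
force: [1.0, -1.8, 0.9]
opening: 0.0001
grasp_force: 1.0
t: 23.48
ee_pos: [0.546, 0.216, 0.0142]
tool_rot: [-3.142, 0.0, 1.493]
force: [1.2, -1.7, 0.7]
opening: 0.0001
grasp_force: 1.0
t: 23.65
ee_pos: [0.5461, 0.2164, 0.0142]
tool_rot: [3.141, 0.001, 1.493]
force: [1.5, -4.2, 1.3]
opening: -0.0001
grasp_force: 2.1
in housing [ 2.  20.1 14.2] yaw [1.7999e+02 8.0000e-02 8.5540e+01]
```

```bash
python3 -m crank '[[[0.001,0,0],[0,0,0],0.0],[[0.002,0,0],[0,0,0],0.0]]'; python3 -m crank '[[[-0.006,0,0],[0,0,0],0.0],[[-0.015,0,0],[0,0,0],0.0],[[-0.02,0,-0.03],[0,0,0],0.0],[[-0.02,0,-0.07],[0,0,0],0.0],[[-0.03,0,-0.11],[0,0,0],0.0],[[-0.05,0,-0.15],[0,0,0],0.0],[[-0.07,0,-0.19],[0,0,0],0.0],[[-0.09,0,-0.22],[0,0,0],0.0],[[-0.11,0,-0.24],[0,0,0],0.0],[[-0.11,0,-0.24],[0,0,0],0.0]]'; python3 -c "
from h import *
inh();a=get_image('wrist');save('w7',a);cm=camera_model('wrist')
def th(u,v,z):
    d=ray(cm,u,v,z)[:2]-H;c,n=np.cos(YH),np.sin(YH);return np.round([1e3*(c*d[0]+n*d[1]),1e3*(-n*d[0]+c*d[1])])
u=int(proj(cm,hw(.02,.03,.05))[0])
print('column',[(v,int(th(u,v,.03)[1]),int(a[v,u].max())) for v in range(20,230,4)])
# wings: brightness along hx and hy lines through each pivot
for sy in(1,-1):
  for lab,q in(('open',[hw(k*.024,sy*.1,.0805) for k in(-1,1)]),('locked',[hw(0,sy*.1+k*.024,.0805) for k in(-1,1)])):
    print(sy,lab,[(np.round(proj(cm,p)).astype(int).tolist(),a[int(min(479,max(0,proj(cm,p)[1]))),int(proj(cm,p)[0])].tolist()) for p in q])
"
```

```text
t: 23.82
ee_pos: [0.5461, 0.2164, 0.0142]
tool_rot: [3.141, 0.005, 1.492]
force: [1.5, -11.3, 2.7]
opening: 0.0
grasp_force: 5.3
t: 24.65
ee_pos: [0.5398, 0.1073, 0.2599]
tool_rot: [3.133, -0.003, 1.49]
force: [0.3, 0.7, 0.1]
opening: -0.0
grasp_force: 0.0
in housing [  4.1 -89.2 259.9] yaw [ 1.795e+02 -1.600e-01  8.538e+01]
column [(20, 72, 144), (24, 69, 163), (28, 66, 238), (32, 62, 235), (36, 59, 234), (40, 56, 238), (44, 52, 115), (48, 49, 112), (52, 45, 113), (56, 42, 106), (60, 38, 108), (64, 35, 61), (68, 31, 56), (72, 28, 108), (76, 24, 109), (80, 21, 81), (84, 17, 142), (88, 13, 238), (92, 10, 240), (96, 6, 242), (100, 2, 235), (104, -1, 235), (108, -5, 237), (112, -9, 236), (116, -13, 235), (120, -16, 234), (124, -20, 232), (128, -24, 233), (132, -28, 234), (136, -32, 234), (140, -36, 231), (144, -40, 231), (148, -44, 230), (152, -48, 229), (156, -52, 230), (160, -56, 229), (164, -60, 230), (168, -64, 228), (172, -68, 225), (176, -73, 223), (180, -77, 138), (184, -81, 140), (188, -85, 235), (192, -90, 170), (196, -94, 25), (200, -98, 69), (204, -103, 193), (208, -107, 239), (212, -112, 221), (216, -116, 187), (220, -121, 36), (224, -125, 41), (228, -130, 42)]
1 open [([282, -35], [146, 147, 139]), ([344, -35], [150, 151, 143])]
1 locked [([313, 1], [150, 150, 142]), ([312, -72], [150, 150, 142])]
-1 open [([289, 214], [186, 190, 187]), ([340, 214], [179, 183, 181])]
-1 locked [([315, 238], [39, 40, 37]), ([314, 189], [233, 234, 225])]
```

Run:
```python
from h import *
a=get_image("top"); save("t3",a); cm=camera_model("top"); b=cv2.imread("pics/top0.png")[:,:,::-1]
d=cv2.inRange(cv2.absdiff(a,b).max(2),60,255); d[290:]=0
for n,(u,v) in dict(dish=(301,274),can=(304,188),driver=(360,284),blower=(150,271),tissue=(162,195),slide=(463,267)).items(): print(n,int((d[v-12:v+12,u-20:u+20]>0).sum()),end="; ")
m=cv2.inRange(a,(190,190,190),(255,255,255)); o=np.zeros_like(m); o[180:275,320:425]=m[180:275,320:425]
o=cv2.morphologyEx(o,cv2.MORPH_CLOSE,np.ones((9,9))); c=max(cv2.findContours(o,0,1)[0],key=cv2.contourArea)
print("\ncover",cv2.minAreaRect(np.array([ray(cm,*p[0],.015)[:2]*1000 for p in c],np.float32)))
for sy in(1,-1):
  for lab,k in(("open",[(x,0) for x in(-.024,.024)]),("locked",[(0,y) for y in(-.024,.024)])):
    for x,y in k:
      u,v=np.round(proj(cm,hw(x,sy*.1+y,.0805))).astype(int); print(sy,lab,u,v,a[v,u].tolist(),"was",b[v,u].tolist())
```

```text
dish 32; can 14; driver 74; blower 0; tissue 0; slide 0; 
cover ((533.1015625, -227.08779907226562), (124.48530578613281, 171.74227905273438), 11.586446762084961)
1 open 202 230 [217, 226, 225] was [96, 101, 96]
1 open 203 214 [216, 225, 224] was [31, 34, 31]
1 locked 211 223 [104, 109, 101] was [226, 234, 233]
1 locked 195 222 [32, 36, 35] was [206, 217, 215]
-1 open 268 234 [105, 108, 76] was [122, 128, 121]
-1 open 269 218 [59, 64, 52] was [170, 177, 167]
-1 locked 276 227 [19, 21, 21] was [222, 230, 229]
-1 locked 261 226 [110, 113, 79] was [206, 217, 217]
```

```bash
python3 -c "
from bench import manip
print(manip.hand_in())"
```

```text
the job is handed in; nothing more can be done
None
```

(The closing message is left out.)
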